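# Raise the pop-up socket and switch it on

### The job

Pull the pop-up socket in the worktop fully up to its stop and let go of it. Then flip the rocker switch on its top to on with a fingertip, pressing the raised end so lightly that the socket stays fully up. Leave the mug, jars and scissors where they are.

Things in the scene. Friction and masses are not known exactly. Their poses are not given: they have to be found in the camera images.
- popup_base: Fixed steel flange of the pop-up socket, flat on the worktop, 78 (x) x 116 (y) x 6 mm high. Origin at the centre of its underside, on the worktop; z up. Head, insert and rocker are centred on it and share its x and y axes.
- tower_top (a point): Centre of the flat top of the socket's sliding head (not of the switch insert standing on it). The head's cap is an aluminium block 46 (x) x 84 (y) x 32 mm high with ribbed sides below this plane, pinched across its 46 mm width (x); under it a white shaft 42 x 80 mm with socket faces. Pushed in, this point is 42 mm above the worktop, fully up 102 mm.
- tower (a joint): Height of the head, m: 0 pushed in, 0.060 fully up at its hard stop; starts between 0 and 0.012. It slides stiffly and stays where it is left: pulling it up takes about 15 N, and a push down of about 9.5 N or more on anything on it makes it sink again.
- on_end (a point): Point in the plane of the cap's top, straight below the middle of the ON half of the rocker, 14.5 mm from the head's centre toward +y of popup_base. It moves with the head. A grey switch insert 34 x 56 mm stands out of the cap here by 3 to 15 mm, a different amount each time that is NOT reported; it is stiff and does not move when pressed. The rocker's surface is 7 mm higher than the cap plus 0 to 12 mm at its middle; find it by touch.
- rocker (a joint): Black rocker, 24 (x) x 46 (y) x 6 mm, hinged across its middle, on the insert; rad. 0 = off: the ON end (toward +y, with a small raised white bar) stands about 2.7 mm above the middle. 0.24 = on: that end lies 2.7 mm below the middle. Over-centre: it resists with about 4 to 6 N at the ON end, and past the middle (0.12) it snaps over by itself and the force drops; either position holds itself.
- mug: Bystander: patterned stoneware mug, 91 x 117 x 85 mm, origin at its underside.
- spice: Bystander: spice jar with a red cap, 45 mm across, 109 mm high, origin at its underside.
- jar: Bystander: squat jar with a yellow lid, 66 mm wide, 83 mm high, origin at its underside.
- scissors: Bystander: white-handled scissors lying flat, 206 x 84 x 11 mm.

How it is judged:
On the way, in this order (a step that is already met when the one before it is completed fails the run):
1. the socket is pulled fully up with the switch still off (value of joint tower above 0.0575 m and value of joint rocker below 0.08 rad), for 0.2 s.
2. the fingers have let go of the socket, which stays up with the switch off (all of step 1 and contact force between the fingers and popup_base below 0.3 N), for 0.1 s.
3. the rocker is on and the socket still fully up (value of joint rocker above 0.2 rad and value of joint tower above 0.0575 m), for 0.2 s.
At the end, for the whole second after the job is handed in: The rocker is on (joint above 0.2 rad), the socket is fully up (within 2.5 mm of its stop), and nothing else has been disturbed (all of step 3); the robot touches nothing.
It fails at once if the switch is flipped while the socket is not up, or the socket is pushed down 3 mm or more with the switch on (value of joint rocker above 0.12 rad and value of joint tower below 0.057 m).
It fails at once if the mug is moved more than 20 mm (distance of mug from where it was at the start of the episode above 0.02 m).
It fails at once if the spice jar is moved more than 20 mm (distance of spice from where it was at the start of the episode above 0.02 m).
It fails at once if the squat jar is moved more than 20 mm (distance of jar from where it was at the start of the episode above 0.02 m).
It fails at once if the scissors are moved more than 20 mm (distance of scissors from where it was at the start of the episode above 0.02 m).
It also fails if it takes over 61 s, if anything falls off the work surface, if the arm or the gripper's body presses on something with over 40 N, if the wrist force passes 120 N, or if a joint passes its speed limit or range.

### The arm

A 6-joint arm with a two-finger parallel gripper is mounted at the origin on a cart in front of the work surface, level with it; the furniture and walls round the work are solid. World frame = base frame: x ahead of the robot, y to its left, z up, the work surface at z = 0. Lengths are in m, angles in rad, forces in N, time in s.
With the tool pointing down it reaches from about 0.35 to 0.775 m from the base axis. Payload 5.5 kg.
Tool frame: the origin (TCP) lies between the finger pads; the fingertips stand 19 mm ahead of it and the grasp point (between the pads) is the TCP; z points along the fingers, x is the direction in which the jaws open and shut, and the axes are right-handed (so a half turn about z gives the same grasp; the last joint's range is limited). The gripper opens to 85 mm and grips with 20 to 120 N. Pads are 22 mm wide; open, the fingers measure 114 mm over their backs; the gripper's body (76 mm by 85 mm) begins 54 mm behind the grasp point. The pads swing forward as they close: fully open they stand 13 mm farther back than shut.
Start: joints at [-1.405, 0.313, 0.046, 1.304, 0, 1.431], TCP at [0.173, -0.548, 0.25] pointing down, gripper open.
Joint ranges: [-2.76, 2.76], [-0.86, 1.69], [-1.03, 1.26], [-2.2, 2.34], [-1.47, 1.5], [-3.14, 3.14]. Speed limits (rad/s): [2.57, 2.57, 3.14, 3.14, 3.14, 3.14].

### API

Orientations are given as a unit quaternion [w, x, y, z].
In Python, from workcell import env gives the robot as it stands. The module is installed in compiled form; this text tells all that it offers.
- The arm moves only by the tool carry_out, never from a script. Its argument "steps" is a list of rows, each a list of 7 numbers: the gripper command: -1 is shut, 1 is fully open, values between are in proportion, then the shift along the tool's x, y, z in m, then the turn, a rotation vector about the tool's x, y, z in rad. A call has 1 to 20 rows; each row shifts and turns the commanded pose from where the row before left it, along the tool's axes as they then stand; what a row does not reach is not made up. A row lasts 1/8 s, in which the tool goes at most 62.5 mm and 10.7 degrees, less where a joint would pass 70% of its speed; a pose out of reach is approached as far as the arm can. A call with a gripper value outside its range is refused whole. The fingers move at their own pace and stop on an object; "grip_force" is the grip in N (left out, the last holds). Time passes only in rows, so rows that do not move let the fingers close. It gives the time, the measured TCP pose, the force and the opening at its end, in the units of the state.
- env.get_state(): the state, without advancing time (a new reading comes with each control period).
- env.read_camera(name): name is "scene" or "top" or "wrist"; returns a dict with "color" (400x640x3 uint8, red, green, blue), "K" (3x3 intrinsics, pixels), "dist" ([k1, k2, p1, p2, k3] as OpenCV has them; the pictures are not rectified), "R" (3x3) and "t" (3): a world point X has camera coordinates R X + t. Camera axes: x right, y down, z forward; pixel columns grow to the right and rows downward; lengths in m; the calibration is good to about 2 mm. A picture is of the moment at which its call begins. There is no depth.
- env.hand_in(): hands the job in, once; it reports no verdict.
The state is a dict: "clock": time; "joint_pos": joint angles; "qvel": joint speeds; "tau": joint torques, N m; "tcp_pos": TCP position; "orientation": TCP orientation; "wrist_force": force on the tool from outside, world axes, zero at the start; "ft_torque": the same for the moment, N m; "finger_gap": finger opening in m.
Only numpy, scipy, OpenCV 4.12 (cv2) and the standard library are available. Lean on these libraries where they do the work, as an engineer would, in place of code of your own. Each camera call takes 0.05 s, during which the arm holds its last target. There are 200 camera calls.

## Working session

There is one attempt and no reset: what is moved stays moved. The work goes in short steps, Python scripts to look and compute and a tool call to move; the robot and the scene stay as the last step left them, time stands still between calls to the robot, and variables do not carry over. Pictures are saved under pics/ and viewed, about 8 in all and at most 12, crops included, and the job is handed in when it is done.

Besides the shell and the picture viewer there is one more tool, called after "Emit:" by a JSON object that holds its "api" and its "payload". carry_out: Moves the arm, as the interface text tells. Its arguments: {"type":"object","properties":{"steps":{"type":"array","items":{"type":"array","items":{"type":"number"}}},"grip_force":{"type":"number"}},"required":["steps"]}

```bash
mkdir -p pics
cat > h.py <<'E'
import numpy as np,cv2
from workcell import env
def snap(n,f):
    c=env.read_camera(n); cv2.imwrite(f'pics/{f}.png',c['color'][:,:,::-1]); np.savez(f'pics/{f}.npz',**c); return c
def ray(c,uv,z):
    p=cv2.undistortPoints(np.array(uv,float).reshape(-1,1,2),c['K'],c['dist']).reshape(-1,2)
    d=np.c_[p,np.ones(len(p))]@c['R']; o=-c['R'].T@c['t']
    return o+d*((z-o[2])/d[:,2])[:,None]
E
python3 - <<'E'
from h import *
for n in('top','scene'): 
    c=snap(n,n+'0'); print(n,-c['R'].T@c['t'])
print(env.get_state())
E
```

```text
top [ 0.40867087 -0.05848687  1.23210803]
scene [0.33475757 0.57926253 1.29141728]
{'clock': 0.1, 'joint_pos': array([-1.40460951e+00,  3.13914951e-01,  4.50869508e-02,  1.30360567e+00,
       -5.11992900e-05,  1.43121422e+00]), 'qvel': array([-0.00047877,  0.00047929,  0.00494069,  0.0013512 , -0.00095861,
       -0.00048681]), 'tau': array([ 2.67607124e-03, -4.81727672e+01,  2.99242151e+01,  1.28303346e-02,
       -1.21864400e-04,  1.27709214e-05]), 'tcp_pos': array([ 0.17300494, -0.54790355,  0.2495016 ]), 'orientation': array([-5.52794031e-04,  8.06543764e-01, -5.91173821e-01, -6.04394830e-04]), 'wrist_force': array([-0.49726138,  0.11040188,  0.19137186]), 'ft_torque': array([-0.04887338, -0.05165138,  0.04719242]), 'finger_gap': 0.08528378882205367}
```

View pics/top0.png

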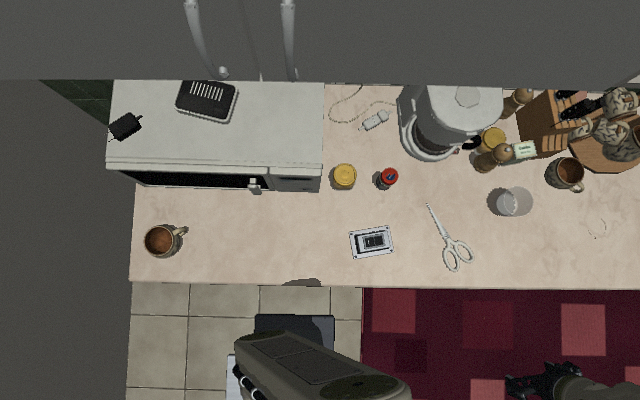

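View pics/scene0.png

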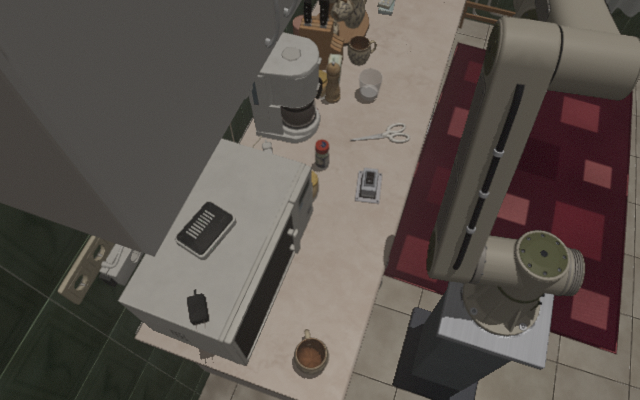

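The top view shows the socket at about (372,242), with the yellow jar at (344,176), the spice jar at (388,179) and the scissors at (448,240). The mug at (163,241) is far away. The scene view confirms this, with the socket at about (368,183).

Run:
```python
from h import *
c=np.load('pics/top0.npz'); 
im=cv2.imread('pics/top0.png')
a=cv2.resize(im[215:270,335:410],None,fx=8,fy=8,interpolation=cv2.INTER_CUBIC)
cv2.imwrite('pics/crop.png',a)
hsv=cv2.cvtColor(im,cv2.COLOR_BGR2HSV)[215:270,335:410]
# flange: bluish/grey low saturation vs beige
m=((hsv[:,:,1]<30)).astype(np.uint8)
m=cv2.morphologyEx(m,cv2.MORPH_CLOSE,np.ones((5,5)))
cs=max(cv2.findContours(m,0,2)[0],key=cv2.contourArea)
r=cv2.minAreaRect(cs+np.array([335,215])); print(r)
b=ray(c,cv2.boxPoints(r),0.006);print(b,b.mean(0),np.linalg.norm(b-np.roll(b,1,0),axis=1))
for n,p,z in(('spice',(388,179),.109),('jar',(344,176),.083),('sc',(430,205),0),('sc2',(445,265),0),('mw',(320,190),.2)):print(n,ray(c,[p],z))
```

```text
((370.80914306640625, 240.40272521972656), (31.055587768554688, 41.464569091796875), 80.13418579101562)
[[ 0.5021646  -0.16775986  0.006     ]
 [ 0.52471466 -0.28321438  0.006     ]
 [ 0.43902769 -0.29801112  0.006     ]
 [ 0.4170401  -0.18353163  0.006     ]] [ 0.47073676 -0.23312925  0.006     ] [0.08657327 0.11763609 0.08695516 0.1165719 ]
spice [[ 0.62701713 -0.26325612  0.109     ]]
jar [[ 0.63746612 -0.14952293  0.083     ]]
sc [[ 0.575347   -0.40381493  0.        ]]
sc2 [[ 0.40582008 -0.44395618  0.        ]]
mw [[ 0.57864911 -0.08303256  0.2       ]]
```

View pics/crop.png

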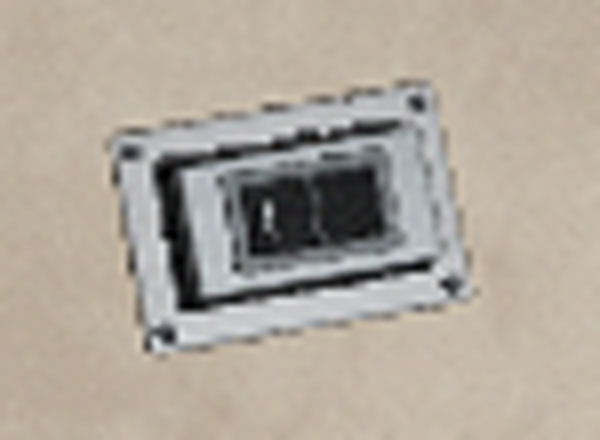

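The crop shows the flange corners at about (115,130), (430,82), (475,297) and (150,350). The white bar is on the left, so base +y is roughly world +y and the yaw is about 10°. I'll move above the socket and look with the wrist camera.

Emit:
{"api": "carry_out", "payload": {"steps": [[1,-0.021,-0.038,0,0,0,0],[1,-0.021,-0.038,0,0,0,0],[1,-0.021,-0.038,0,0,0,0],[1,-0.021,-0.038,0,0,0,0],[1,-0.021,-0.038,0,0,0,0],[1,-0.021,-0.038,0,0,0,0],[1,-0.021,-0.038,0,0,0,0],[1,-0.021,-0.038,0,0,0,0],[1,-0.021,-0.038,0,0,0,0],[1,-0.021,-0.038,0,0,0,0],[1,0,0,0,0,0,-0.18],[1,0,0,0,0,0,-0.18],[1,0,0,0,0,0,-0.18],[1,0,0,0,0,0,-0.18],[1,0,0,0,0,0,-0.18],[1,0,0,0,0,0,-0.18],[1,0,0,0,0,0,-0.18],[1,0,0,0,0,0,-0.18],[1,0,0,0,0,0,0]], "grip_force": 60}}

```text
clock: 2.48
tcp_pos: [0.472, -0.2335, 0.2499]
orientation: [-0.0, 0.996, 0.086, -0.0]
wrist_force: [0.4, -0.5, -0.0]
finger_gap: 0.0852
```

Run:
```python
from h import *
c=snap('wrist','w1'); print(-c['R'].T@c['t'],c['R']); s=env.get_state(); print(s['joint_pos'],s['tcp_pos'],s['orientation'])
```

```text
[ 0.45805469 -0.1530137   0.37297624] [[ 9.84831035e-01  1.73515497e-01  4.52353777e-04]
 [ 1.64259372e-01 -9.33129347e-01  3.19825703e-01]
 [ 5.59168204e-02 -3.14899975e-01 -9.47476287e-01]]
[-6.11923780e-01  2.20021694e-01 -7.90573418e-02  1.27237570e+00
 -6.73175620e-05  7.87254192e-01] [ 0.47206983 -0.23358078  0.2499771 ] [-1.85714197e-04  9.96320596e-01  8.57039171e-02 -2.73893538e-04]
```

View pics/w1.png

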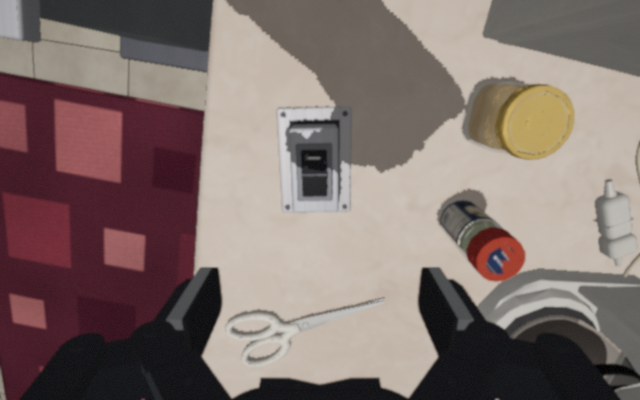

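The wrist view shows the flange corners at about (278,108), (351,107), (351,211) and (282,212). The rocker is centred at about (315,172), with the ON bar at (314,158).

Run:
```python
from h import *
c=np.load('pics/w1.npz'); im=cv2.imread('pics/w1.png')
b=ray(c,[(278,108),(351,107),(351,211),(282,212)],.006);print(b,b.mean(0),np.linalg.norm(b-np.roll(b,1,0),axis=1))
l=b[0]+b[1]-b[2]-b[3];s=b[1]+b[2]-b[0]-b[3];print('yaw',np.degrees(np.arctan2(-l[0],l[1])),np.degrees(np.arctan2(s[1],s[0])))
t=np.load('pics/top0.npz');q=np.array([(115,130),(430,82),(475,297),(150,350)])/8+[335-.44,215-.44]
b=ray(t,q,.006);print(b.mean(0));l=b[0]+b[3]-b[1]-b[2];print('yaw',np.degrees(np.arctan2(-l[0],l[1])),np.linalg.norm(b-np.roll(b,1,0),axis=1))
P=(315,172); print([ray(c,[P],z) for z in(.052,.062)])
cv2.imwrite('pics/w1c.png',cv2.resize(im[95:225,265:365],None,fx=6,fy=4.5,interpolation=cv2.INTER_CUBIC))
```

```text
[[ 0.42042867 -0.18439642  0.006     ]
 [ 0.49401109 -0.17044353  0.006     ]
 [ 0.51689512 -0.2819016   0.006     ]
 [ 0.4404739  -0.29657713  0.006     ]] [ 0.4679522  -0.23332967  0.006     ] [0.11395755 0.07489363 0.11378304 0.07781757]
yaw 10.866204549712137 10.805046817411311
[ 0.46790865 -0.23401297  0.006     ]
yaw 10.064214757682011 [0.07760794 0.11286446 0.07676782 0.11573419]
[array([[ 0.46788017, -0.23296598,  0.052     ]]), array([[ 0.46757405, -0.23047507,  0.062     ]])]
```

View pics/w1c.png

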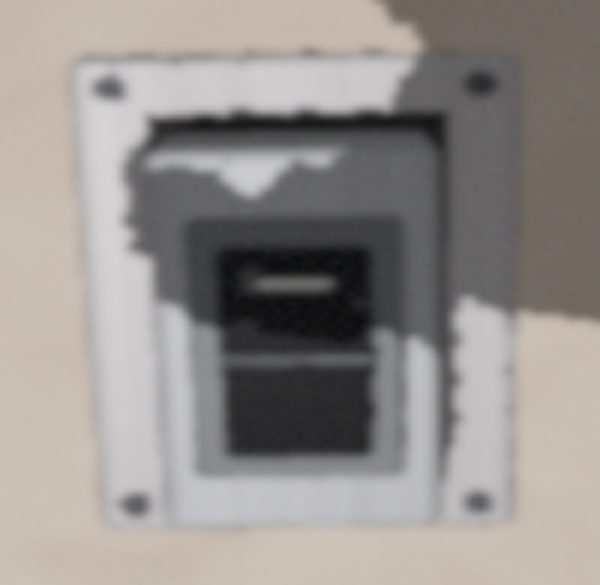

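The crop is consistent with the estimate: centre (0.468, -0.2337), yaw about 10.5°, ON bar toward +y. Next is lining up, descending and gripping the cap.

Emit:
{"api": "carry_out", "payload": {"steps": [[1,-0.004,0,0.03,0,0,-0.012],[1,0,0,0.04,0,0,0],[1,0,0,0.04,0,0,0],[1,0,0,0.04,0,0,0],[1,0,0,0.03,0,0,0],[1,0,0,0.02,0,0,0],[1,0,0,0.017,0,0,0],[1,0,0,0,0,0,0],[-1,0,0,0,0,0,0],[-1,0,0,0,0,0,0],[-1,0,0,0,0,0,0],[-1,0,0,0,0,0,0],[-1,0,0,0,0,0,0],[-1,0,0,0,0,0,0]], "grip_force": 80}}

```text
clock: 4.28
tcp_pos: [0.467, -0.2352, 0.034]
orientation: [0.001, 0.996, 0.093, -0.001]
wrist_force: [-5.1, -2.8, 2.7]
finger_gap: 0.0452
```

Emit:
{"api": "carry_out", "payload": {"steps": [[-1,0,0,-0.005,0,0,0],[-1,0,0,-0.008,0,0,0],[-1,0,0,-0.008,0,0,0],[-1,0,0,-0.008,0,0,0],[-1,0,0,-0.008,0,0,0],[-1,0,0,-0.005,0,0,0],[-1,0,0,0,0,0,0]]}}

```text
clock: 5.15
tcp_pos: [0.467, -0.2352, 0.0746]
orientation: [0.001, 0.996, 0.093, -0.002]
wrist_force: [-2.6, -3.6, -6.4]
finger_gap: 0.0451
```

Emit:
{"api": "carry_out", "payload": {"steps": [[-1,0,0,-0.004,0,0,0],[-1,0,0,-0.004,0,0,0]]}}

```text
clock: 5.4
tcp_pos: [0.4669, -0.2352, 0.0818]
orientation: [0.001, 0.996, 0.093, -0.002]
wrist_force: [-0.7, -6.6, -15.8]
finger_gap: 0.0449
```

Emit:
{"api": "carry_out", "payload": {"steps": [[-1,0,0,-0.003,0,0,0],[-1,0,0,-0.001,0,0,0]]}}

```text
clock: 5.65
tcp_pos: [0.4669, -0.2352, 0.0858]
orientation: [0.001, 0.996, 0.093, -0.002]
wrist_force: [-1.0, -7.3, -15.7]
finger_gap: 0.0447
```

Emit:
{"api": "carry_out", "payload": {"steps": [[-1,0,0,-0.002,0,0,0],[-1,0,0,-0.001,0,0,0]]}}

```text
clock: 5.9
tcp_pos: [0.4669, -0.2352, 0.0876]
orientation: [0.0, 0.996, 0.093, -0.002]
wrist_force: [3.7, -8.3, -30.3]
finger_gap: 0.0449
```

Emit:
{"api": "carry_out", "payload": {"steps": [[-1,0,0,-0.001,0,0,0],[-1,0,0,0,0,0,0],[-1,0,0,0,0,0,0]]}}

```text
clock: 6.28
tcp_pos: [0.4669, -0.2352, 0.0876]
orientation: [0.0, 0.996, 0.093, -0.002]
wrist_force: [4.5, -9.5, -31.3]
finger_gap: 0.045
```

Run:
```python
from h import *
s=env.get_state();print(s['tcp_pos'],s['wrist_force'],s['finger_gap'])
c=snap('wrist','w2');cv2.imwrite('pics/w2s.png',cv2.imread('pics/w2.png'))
```

```text
[ 0.46691779 -0.23518366  0.08758806] [  4.49467213  -9.54355779 -31.30546871] 0.045025885874909626
```

View pics/w2.png

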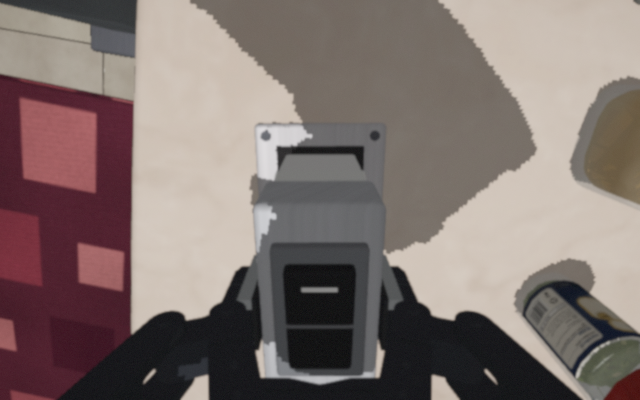

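The wrist view shows the cap gripped and raised, with the shaft visible. The cap's far top edge is at about (258,205)–(384,205) and the rocker is still off, with the bar at (319,290). I'll check the height from the known widths.

Run:
```python
from h import *
c=np.load('pics/w2.npz')
a=np.radians(10.7);R=np.array([[np.cos(a),np.sin(a)],[-np.sin(a),np.cos(a)]])
for n,p,z in(('cap far edge',[(256,205),(385,205)],.102),('insert',[(272,243),(368,243)],.102),('insert',[(272,243),(368,243)],.117),('bar',[(301,290),(338,290)],.118),('screw',[(266,135),(375,135)],.006)):
  w=ray(c,p,z);print(n,z,np.linalg.norm(w[1]-w[0]),w.mean(0),R@(w.mean(0)[:2]-[.468,-.2337]))
```

```text
cap far edge 0.102 0.042844788024995605 [ 0.45945114 -0.19256834  0.102     ] [-0.00076344  0.04200373]
insert 0.102 0.03311528485818481 [ 0.46188583 -0.20625988  0.102     ] [-0.00091315  0.02809821]
insert 0.117 0.028544247646567777 [ 0.46056698 -0.19914607  0.117     ] [-0.00088827  0.03533319]
bar 0.118 0.011448184063027472 [ 0.4633246  -0.21446194  0.118     ] [-0.00102224  0.01977163]
screw 0.006 0.0638761346979468 [ 0.45761568 -0.18325375  0.006     ] [-0.00083758  0.05149716]
```

Emit:
{"api": "carry_out", "payload": {"steps": [[-1,0,0,0.001,0,0,0],[-0.2,0,0,0,0,0,0],[0.2,0,0,0,0,0,0],[0.5,0,0,0,0,0,0],[1,0,0,0,0,0,0],[1,0,0,0,0,0,0],[1,0,0,0,0,0,0],[1,0,0,0,0,0,0]]}}

```text
clock: 7.32
tcp_pos: [0.4684, -0.2344, 0.0904]
orientation: [0.0, 0.996, 0.093, 0.0]
wrist_force: [-0.2, 0.1, 0.6]
finger_gap: 0.0851
```

The cap edge measures 42 mm at z=0.102 as expected, so the head is fully up and released. The insert looks low, standing out about 3 mm. Next I rise, shut the fingers and go over the outer part of the ON half.

Emit:
{"api": "carry_out", "payload": {"steps": [[1,0,0,-0.015,0,0,0],[1,0,0,-0.03,0,0,0],[1,0,0,-0.03,0,0,0],[-1,-0.001,-0.023,0,0,0,0],[-1,0,0,0,0,0,0],[-1,0,0,0,0,0,0],[-1,0,0,0,0,0,0],[-1,0,0,0,0,0,0],[-1,0,0,0,0,0,0],[-1,0,0,0.01,0,0,0],[-1,0,0,0.005,0,0,0],[-1,0,0,0,0,0,0],[-1,0,0,0,0,0,0]]}}

```text
clock: 8.95
tcp_pos: [0.4631, -0.212, 0.1503]
orientation: [0.0, 0.996, 0.093, -0.0]
wrist_force: [0.8, 0.1, 0.4]
finger_gap: 0.0001
```

Run:
```python
from h import *
s=env.get_state();print(s['tcp_pos'],s['wrist_force'],s['finger_gap'])
snap('wrist','w3')
```

```text
[ 0.46306368 -0.21199692  0.15027199] [0.82743135 0.05849182 0.44416691] 0.0001297644062504151
```

View pics/w3.png

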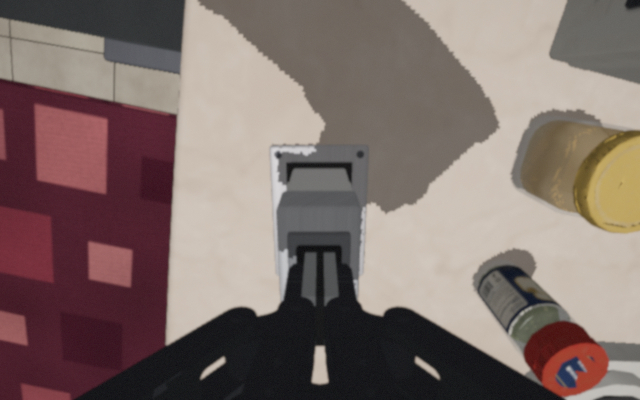

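The closed fingertips hang centred over the rocker's ON half, with the tips at about (320,250), and the head is still up. Now I feel my way down.

Emit:
{"api": "carry_out", "payload": {"steps": [[-1,0,0,0.003,0,0,0],[-1,0,0,0.002,0,0,0],[-1,0,0,0.001,0,0,0]]}}

```text
clock: 9.38
tcp_pos: [0.463, -0.2119, 0.1441]
orientation: [-0.0, 0.996, 0.093, -0.0]
wrist_force: [-0.8, 0.2, 0.7]
finger_gap: -0.0001
```

Emit:
{"api": "carry_out", "payload": {"steps": [[-1,0,0,0.001,0,0,0],[-1,0,0,0.001,0,0,0],[-1,0,0,0,0,0,0]]}}

```text
clock: 9.75
tcp_pos: [0.463, -0.212, 0.1422]
orientation: [0.0, 0.996, 0.093, -0.0]
wrist_force: [-0.4, -0.1, 0.5]
finger_gap: -0.0
```

Emit:
{"api": "carry_out", "payload": {"steps": [[-1,0,0,0.001,0,0,0],[-1,0,0,0.001,0,0,0],[-1,0,0,0,0,0,0]]}}

```text
clock: 10.12
tcp_pos: [0.463, -0.212, 0.1402]
orientation: [-0.0, 0.996, 0.093, -0.0]
wrist_force: [0.1, -0.2, 0.6]
finger_gap: 0.0003
```

Emit:
{"api": "carry_out", "payload": {"steps": [[-1,0,0,0.001,0,0,0],[-1,0,0,0.001,0,0,0],[-1,0,0,0,0,0,0]]}}

```text
clock: 10.5
tcp_pos: [0.463, -0.212, 0.1382]
orientation: [-0.0, 0.996, 0.093, -0.0]
wrist_force: [-0.1, -0.4, 0.7]
finger_gap: -0.0001
```

Emit:
{"api": "carry_out", "payload": {"steps": [[-1,0,0,0.001,0,0,0],[-1,0,0,0,0,0,0]]}}

```text
clock: 10.75
tcp_pos: [0.463, -0.212, 0.1372]
orientation: [-0.0, 0.996, 0.093, -0.0]
wrist_force: [0.2, 0.4, 0.4]
finger_gap: -0.0003
```

Emit:
{"api": "carry_out", "payload": {"steps": [[-1,0,0,0.001,0,0,0],[-1,0,0,0,0,0,0]]}}

```text
clock: 11.0
tcp_pos: [0.463, -0.212, 0.1362]
orientation: [0.0, 0.996, 0.093, -0.0]
wrist_force: [0.1, 0.6, -0.3]
finger_gap: 0.0003
```

Emit:
{"api": "carry_out", "payload": {"steps": [[-1,0,0,0.001,0,0,0],[-1,0,0,0,0,0,0]]}}

```text
clock: 11.25
tcp_pos: [0.463, -0.212, 0.1352]
orientation: [0.0, 0.996, 0.093, -0.0]
wrist_force: [-0.3, 0.3, 0.4]
finger_gap: -0.0001
```

Emit:
{"api": "carry_out", "payload": {"steps": [[-1,0,0,0.001,0,0,0],[-1,0,0,0,0,0,0]]}}

```text
clock: 11.5
tcp_pos: [0.463, -0.212, 0.1342]
orientation: [-0.0, 0.996, 0.093, -0.0]
wrist_force: [-0.6, 0.5, 0.2]
finger_gap: 0.0001
```

Emit:
{"api": "carry_out", "payload": {"steps": [[-1,0,0,0.001,0,0,0],[-1,0,0,0,0,0,0]]}}

```text
clock: 11.75
tcp_pos: [0.463, -0.212, 0.1332]
orientation: [-0.0, 0.996, 0.093, -0.0]
wrist_force: [-0.0, 0.5, 0.9]
finger_gap: 0.0001
```

Emit:
{"api": "carry_out", "payload": {"steps": [[-1,0,0,0.0005,0,0,0],[-1,0,0,0,0,0,0]]}}

```text
clock: 12.0
tcp_pos: [0.463, -0.212, 0.1328]
orientation: [0.0, 0.996, 0.093, -0.0]
wrist_force: [0.1, -0.8, 0.7]
finger_gap: 0.0002
```

Emit:
{"api": "carry_out", "payload": {"steps": [[-1,0,0,0.0005,0,0,0],[-1,0,0,0,0,0,0]]}}

```text
clock: 12.25
tcp_pos: [0.4631, -0.212, 0.1324]
orientation: [0.0, 0.996, 0.093, 0.0]
wrist_force: [0.8, -0.3, -0.2]
finger_gap: 0.0004
```

Emit:
{"api": "carry_out", "payload": {"steps": [[-1,0,0,0.0005,0,0,0],[-1,0,0,0,0,0,0]]}}

```text
clock: 12.5
tcp_pos: [0.4631, -0.212, 0.1321]
orientation: [0.0, 0.996, 0.093, 0.0]
wrist_force: [-1.6, 0.8, 3.6]
finger_gap: 0.0001
```

Emit:
{"api": "carry_out", "payload": {"steps": [[-1,0,0,0.0005,0,0,0],[-1,0,0,0,0,0,0]]}}

```text
clock: 12.75
tcp_pos: [0.4631, -0.2119, 0.1313]
orientation: [-0.0, 0.996, 0.093, 0.0]
wrist_force: [0.6, 1.1, 3.2]
finger_gap: 0.0001
```

Contact came at TCP z of about 0.132. I keep pressing in 0.5 mm steps.

Emit:
{"api": "carry_out", "payload": {"steps": [[-1,0,0,0.0005,0,0,0],[-1,0,0,0,0,0,0]]}}

```text
clock: 13.0
tcp_pos: [0.463, -0.2118, 0.1305]
orientation: [-0.0, 0.996, 0.093, -0.0]
wrist_force: [-0.1, 1.3, 1.7]
finger_gap: -0.0003
```

Emit:
{"api": "carry_out", "payload": {"steps": [[-1,0,0,0.0005,0,0,0],[-1,0,0,0,0,0,0]]}}

```text
clock: 13.25
tcp_pos: [0.463, -0.2121, 0.1301]
orientation: [0.0, 0.996, 0.093, -0.0]
wrist_force: [0.4, 0.5, 0.8]
finger_gap: 0.0
```

Emit:
{"api": "carry_out", "payload": {"steps": [[-1,0,0,0.0005,0,0,0],[-1,0,0,0,0,0,0]]}}

```text
clock: 13.5
tcp_pos: [0.463, -0.2121, 0.1296]
orientation: [0.0, 0.996, 0.093, -0.0]
wrist_force: [0.1, -0.1, 0.1]
finger_gap: -0.0003
```

The force rose to 3.6 N, then dropped to zero, so the rocker has probably snapped over. I'll lift off and check.

Emit:
{"api": "carry_out", "payload": {"steps": [[-1,0,0,-0.005,0,0,0],[-1,0,0,-0.03,0,0,0],[-1,0,0.03,-0.04,0,0,0],[-1,0,0.03,-0.02,0,0,0],[-1,0,0,0,0,0,0]]}}

```text
clock: 14.12
tcp_pos: [0.4755, -0.2735, 0.227]
orientation: [0.002, 0.996, 0.092, 0.002]
wrist_force: [-0.9, 0.8, -0.5]
finger_gap: 0.0001
```

Run:
```python
from h import *
s=env.get_state();print(s['tcp_pos'],s['wrist_force'])
snap('wrist','w4')
```

```text
[ 0.47553298 -0.27354767  0.22696182] [-0.91247065  0.78598771 -0.46174704]
```

View pics/w4.png

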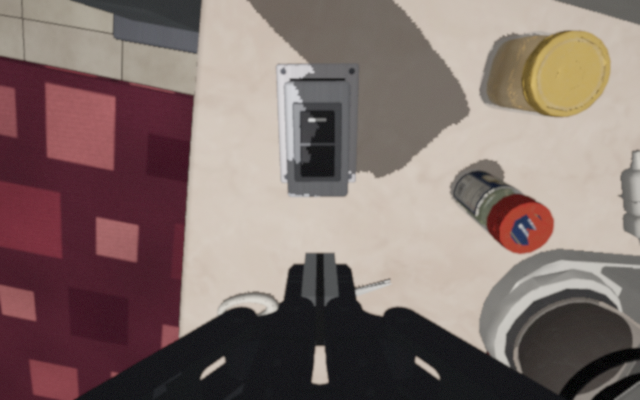

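The socket stands at (320,130), with the cap's top edges at about (286,82)–(347,82) and (289,196)–(349,196). The jars are unmoved. I'll enlarge it to judge the rocker.

Run:
```python
from h import *
c=np.load('pics/w4.npz'); im=cv2.imread('pics/w4.png')
cv2.imwrite('pics/w4c.png',cv2.resize(im[60:205,265:370],None,fx=5,fy=4,interpolation=cv2.INTER_CUBIC))
a=np.radians(10.7);R=np.array([[np.cos(a),np.sin(a)],[-np.sin(a),np.cos(a)]])
for z in(.096,.102): 
  w=ray(c,[(286,82),(347,82),(349,196),(289,196)],z);print(z,np.round((w[:,:2]-[.4672,-.2337])@R.T*1000,1).tolist())
```

```text
0.096 [[-21.7, 41.2], [20.7, 41.2], [24.2, -42.2], [-21.9, -42.2]]
0.102 [[-21.1, 41.2], [20.2, 41.2], [23.7, -40.3], [-21.4, -40.2]]
```

View pics/w4c.png

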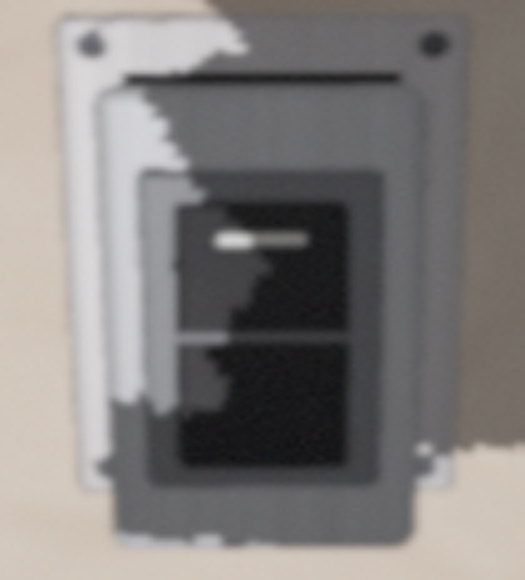

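Run:
```python
from h import *
a=np.radians(10.7);R=np.array([[np.cos(a),np.sin(a)],[-np.sin(a),np.cos(a)]])
def y(c,p,z): return ((ray(c,[p],z)[0,:2]-[.4672,-.2337])@R.T)[1]*1000
for f,rows,col,zm in(('w4',(60+203/4,60+337/4,60+466/4),317,.1105),('w1',(95+245/4.5,95+358/4.5,95+455/4.5),315,.057)):
  c=np.load(f'pics/{f}.npz')
  for n,s in(('off',1),('on',-1)):
    v=[y(c,(col,r),zm+d) for r,d in zip(rows,(.0027*s,0,-.0027*s))]; print(f,n,np.round(v,1),'halves',round(v[0]-v[1],1),round(v[1]-v[2],1))
```

```text
w4 off [ 23.    0.2 -23.5] halves 22.8 23.7
w4 on [ 22.6   0.2 -22.1] halves 22.4 22.3
w1 off [ 23.6  -0.6 -22.7] halves 24.2 22.1
w1 on [ 22.6  -0.6 -21. ] halves 23.2 20.4
```

The picture favours on, but not decisively. A light touch will settle it: in the off state there was contact at 0.132.

Emit:
{"api": "carry_out", "payload": {"steps": [[-1,0,-0.03,0.02,0,0,0],[-1,0,-0.03,0.04,0,0,0],[-1,0,0,0.03,0,0,0],[-1,0,0,0.003,0,0,0],[-1,0,0,0,0,0,0]]}}

```text
clock: 14.8
tcp_pos: [0.4631, -0.2118, 0.1321]
orientation: [-0.0, 0.996, 0.093, -0.0]
wrist_force: [-0.1, 0.1, 0.7]
finger_gap: -0.0
```

Emit:
{"api": "carry_out", "payload": {"steps": [[-1,0,0,0.001,0,0,0],[-1,0,0,0,0,0,0]]}}

```text
clock: 15.05
tcp_pos: [0.4637, -0.2126, 0.1317]
orientation: [0.001, 0.996, 0.093, 0.001]
wrist_force: [-0.1, -0.9, -0.4]
finger_gap: -0.0003
```

Emit:
{"api": "carry_out", "payload": {"steps": [[-1,0,0,0.0005,0,0,0],[-1,0,0,0,0,0,0]]}}

```text
clock: 15.3
tcp_pos: [0.4631, -0.2121, 0.1305]
orientation: [0.0, 0.996, 0.093, 0.0]
wrist_force: [-0.7, -0.2, 0.1]
finger_gap: -0.0003
```

There is no contact 1.7 mm below the old contact height, and the cap is at full height in the picture, so the rocker is on. I retreat and hand in.

Emit:
{"api": "carry_out", "payload": {"steps": [[-1,0,0,-0.005,0,0,0],[-1,0,0,-0.03,0,0,0],[-1,0,0,-0.04,0,0,0],[-1,0,0,-0.02,0,0,0],[-1,0,0,0,0,0,0],[-1,0,0,0,0,0,0],[-1,0,0,0,0,0,0]]}}

```text
clock: 16.18
tcp_pos: [0.4624, -0.2116, 0.224]
orientation: [-0.001, 0.996, 0.093, -0.001]
wrist_force: [-0.1, -0.1, -0.9]
finger_gap: 0.0001
```

Run:
```python
from h import *
s=env.get_state();print(s['tcp_pos'],s['wrist_force']); print(env.hand_in())
```

```text
[ 0.46240437 -0.21156255  0.22398915] [-0.14770868 -0.12552277 -0.85277702]
the job is handed in; nothing more can be done
None
```

I pulled the socket up to its stop, let go, flipped the rocker on with the closed fingertips, and handed in at about 16 s. No verdict was reported.

- **Socket height:** it stopped rising when I pulled with 31 N. The cap's far top edge measured 42 mm from centre at z = 0.102, as it should when fully up. After the flip its outline still fitted that height to about 2 mm.
- **Rocker flip:** contact came at a TCP height of about 0.132 m. The highest force I read was 3.6 N, well below the 9.5 N that would sink the socket, and it then dropped to zero.
- **Rocker state:** the last picture only weakly favoured on. A second touch settled it: there was no force 1.7 mm below the first contact height.
- **Bystanders:** both jars looked undisturbed in the last wrist picture, where the scissors were mostly hidden behind the gripper and the mug was out of view. The arm never came near the mug or scissors.
- **Arm at hand-in:** it was clear of everything, with no contact force at the wrist.

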